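# Rake a dropped bottle cap out from under the riser

## Robot

A 6-joint arm with a two-finger parallel gripper is mounted at the origin on the work surface. World frame = base frame: x ahead of the robot, y to its left, z up, the work surface at z = 0. Lengths are in mm, angles in rad, forces in N, time in s.
With the tool pointing down it reaches from about 350 to 975 mm from the base axis. Payload 17.4 kg.
Tool frame: the origin (TCP) lies midway between the tips of the shut fingers; the grasp point (between the pads) lies 19 mm behind it; z points along the fingers, x is the direction in which the jaws open and shut, and the axes are right-handed (so a half turn about z gives the same grasp; the last joint's range is limited). The gripper opens to 85 mm and grips with 20 to 120 N. Pads are 22 mm wide; open, the fingers measure 114 mm over their backs; the gripper's body (76 mm by 85 mm) begins 54 mm behind the grasp point. The pads swing forward as they close: fully open they stand 13 mm farther back than shut.
Start: joints at [1.074, 0.116, 1.442, -0, 1.584, -0.038], TCP at [298.947, 605.197, 231.303] pointing down, gripper open.
Joint ranges: [-2.83, 2.83], [-0.83, 2.19], [0.07, 2.5], [-1.14, 4.28], [0.01, 3], [-2.97, 2.97]. Speed limits (rad/s): [1.89, 1.89, 2.22, 3.14, 3.14, 3.14].

## Interface

Orientations are given as a rotation vector (axis times angle).
In Python, from cell import ctrl, eyes, workorder gives the robot as it stands. The module is installed in compiled form; this text tells all that it offers.
- The arm moves only by the shell command python3 -m inch 'ROWS' [FORCE]. ROWS is JSON, a list that holds one entry, the list of rows, each a list of 5 numbers: the closure, from 0 (fully open) to 1 (shut), then the shift along the tool's x, y, z in m, then the turn about the tool's z in degrees. A call has 1 to 10 rows; each row is the pose to reach, as a shift and turn from the pose commanded when the call began, along the tool's axes at that moment; what a row does not reach only later rows make up. A row lasts 1/8 s, in which the tool goes at most 62.5 mm and 10.7 degrees, less where a joint would pass 70% of its speed; a pose out of reach is approached as far as the arm can. A call with a gripper value outside its range is refused whole. The fingers move at their own pace and stop on an object; FORCE is the grip in N (left out, the last holds). Time passes only in rows, so rows that repeat a pose let the fingers close. It gives the time, the measured TCP pose, the force and the opening at its end, in the units of the state.
- ctrl.state(): the state, without advancing time (a new reading comes with each control period).
- eyes.capture(name): name is "side" or "top"; returns a dict with "color" (420x560x3 uint8, blue, green, red), "z_map" (420x560 float32, mm along the optical axis (not along the pixel's ray), 0 where there is no reading), "intrinsics" (3x3 intrinsics, pixels), "distortion" ([k1, k2, p1, p2, k3] as OpenCV has them; the pictures are not rectified), "R" (3x3) and "t" (3): a world point X has camera coordinates R X + t. Camera axes: x right, y down, z forward; pixel columns grow to the right and rows downward; lengths in mm; the calibration is good to about 2 mm. A picture is of the moment at which its call begins.
- workorder.finish_job(): hands the job in, once; it reports no verdict.
The state is a dict: "time_s": time; "joint_pos": joint angles; "qd": joint speeds; "joint_efforts": joint torques, N m; "tool_pos": TCP position; "tool_rot": TCP orientation; "ft_force": force on the tool from outside, world axes, zero at the start; "wrist_torque": the same for the moment, N m; "gripper_width": finger opening in mm.
Only numpy, scipy, OpenCV 4.12 (cv2) and the standard library are available. Lean on these libraries where they do the work, as an engineer would, in place of code of your own. Each camera call takes 0.05 s, during which the arm holds its last target. There are 200 camera calls.

## Task

A round black bottle cap has been dropped and lies under the low clear bottle riser. Pick up the flat rake, reach under the riser with it, drag the cap out on the robot's side until it lies completely clear in front of the riser on the bench, then lay the rake down flat on the bench, also clear of the riser, and let go. Leave the bottles and the jar standing where they are.

Things in the scene. Friction and masses are not known exactly. Their poses are not given: they have to be found in the camera images.
- riser: clear acrylic riser fixed to the bench: board 120 mm deep (its x), 440 mm wide (y), 6 mm thick, underside 40 mm above the bench, on two end panels 6 mm thick at y = +-217 mm; open at front (-x, robot's side) and back. Origin on the bench under the board's centre, front edge at x = -60 mm. Yaw within 0.17 rad of the world's
- riser_front (a point): middle of the riser's front edge, projected down on the bench; axes as the riser's (+x points in under the riser)
- rake: loose flat L-shaped rake, about 120 g. Origin on its underside, at the grip. Wooden handle x -55 to +45 mm, 16 mm wide (y), 28 mm high: pinch across y from above. A flat steel strip, 18 mm wide, 4 mm thick, flush with the underside, runs on to x = 175 mm; there a crosswise toe, x 175 to 181, y -9 to +45, 12 mm high, sticks out on +y only. Starts lying across the robot's front, toe end to +y
- rake_toe (a point): middle of the toe, at (178, 18, 6) mm in the rake's frame, axes as the rake's
- cap: plain black plastic screw cap, a disc 28 mm in diameter and 16 mm high, 15 g, loose, standing flat on the bench under the riser, centre 35 to 70 mm behind the front edge. Origin at the centre of its underside
- bottle_a: taller square clear glass bottle, 34 mm square, 123 mm high, standing loose on the -y end of the riser. Origin under its centre
- bottle_b: shorter square amber glass bottle, 38 mm square, 100 mm high, standing loose on the +y end of the riser. Origin under its centre
- jar: white plastic jar, 62 mm in diameter, 85 mm high, loose on the bench at the left. Origin under its centre
- dropper: slim round amber bottle, 36 mm in diameter, 95 mm high, loose on the bench at the right. Origin under its centre
There are look-alikes about, which are no part of the job. What is meant by the rake is not orange or red, and is the larger of those in its own colour.

How it is judged (in metres and radians):
On the way, in this order (a step that is already met when the one before it is completed fails the run):
1. the rake's toe is reached in under the riser, at least 15 mm behind its front edge (x of rake_toe in the frame of riser_front above 0.015 m and height (world z) of rake_toe below 0.04 m and y of rake_toe in the frame of riser_front between -0.214 and 0.214 m), for 0.1 s.
2. the cap is out in front of the riser (x of cap in the frame of riser_front below -0.016 m), for 0.1 s.
At the end, for the whole second after the job is handed in: the cap rests on the bench, its centre 16 to 250 mm in front of the riser's front edge and within 250 mm either side of its middle; the rake rests on the bench, flat within 0.1 rad, handle up, the middle of its toe at least 2 mm in front of that edge (x of cap in the frame of riser_front between -0.25 and -0.016 m and y of cap in the frame of riser_front between -0.25 and 0.25 m and height (world z) of cap between -0.005 and 0.02 m and linear speed of each of cap, rake below 0.02 m/s and x of rake_toe in the frame of riser_front below -0.002 m and height (world z) of rake between -0.005 and 0.008 m and angle between rake's own z axis and vertical below 0.1 rad); the robot touches nothing.
It fails at once if a bottle on the riser is moved more than 25 mm or tipped (distance of any of bottle_a, bottle_b from where it was at the start of the episode above 0.025 m or angle between any of bottle_a, bottle_b's own z axis and vertical above 0.4 rad).
It fails at once if the jar or the dropper bottle on the bench is moved more than 25 mm or tipped (distance of any of jar, dropper from where it was at the start of the episode above 0.025 m or angle between any of jar, dropper's own z axis and vertical above 0.4 rad).
It also fails if it takes over 48 s, if anything falls off the work surface, if the arm or the gripper's body presses on something with over 40 N, if the wrist force passes 120 N, or if a joint passes its speed limit or range.

## Working session

There is one attempt and no reset: what is moved stays moved. The work goes in short steps, Python scripts to look and compute and a shell command to move; the robot and the scene stay as the last step left them, time stands still between calls to the robot, and variables do not carry over. Pictures are saved under pics/ and viewed, about 8 in all and at most 12, crops included, and the job is handed in when it is done.

```bash
mkdir -p pics
cat > h.py <<'E'
import numpy as np, cv2
from cell import ctrl, eyes, workorder
def cap(n):
    c=eyes.capture(n); np.savez(f'pics/{n}.npz',**{k:np.asarray(v) for k,v in c.items()}); return c
def ray(c,uv,z):
    """pixels -> world points on plane z"""
    p=cv2.undistortPoints(np.float64(uv).reshape(-1,1,2),c['intrinsics'],np.float64(c['distortion'])).reshape(-1,2)
    R,t=c['R'],c['t']; C=-R.T@t
    d=np.c_[p,np.ones(len(p))]@R
    return C+d*((z-C[2])/d[:,2])[:,None]
def proj(c,X):
    return cv2.projectPoints(np.float64(X).reshape(-1,1,3),cv2.Rodrigues(np.float64(c['R']))[0],np.float64(c['t']),c['intrinsics'],np.float64(c['distortion']))[0].reshape(-1,2)
E
python3 - <<'E'
from h import *
for n in('top','side'):
    c=cap(n); cv2.imwrite(f'pics/{n}0.png',cv2.resize(c['color'],None,fx=1.42,fy=1.42,interpolation=cv2.INTER_CUBIC))
    print(n,-c['R'].T@c['t'],c['R'][2])
s=ctrl.state();print(s)
E
```

```text
top [ 272.17758784  -39.19561068 1438.44495947] [ 0.18361144 -0.00262938 -0.98299538]
side [ -44.62398264 -646.46413588  585.95580428] [ 0.56703322  0.61093967 -0.55247266]
{'time_s': 0.1, 'joint_pos': array([ 1.07426869e+00,  1.16446664e-01,  1.44219998e+00, -1.27601252e-05,
        1.58404748e+00, -3.77930620e-02]), 'qd': array([ 0.00167604,  0.00054176, -0.00039832, -0.00047766,  0.00122901,
       -0.00147653]), 'joint_efforts': array([ 1.07249965e-03, -7.33670282e+01, -6.33786035e+01, -3.94852270e-05,
        5.32753853e-03,  2.85195193e-05]), 'tool_pos': array([298.81855245, 605.04834173, 230.62923967]), 'tool_rot': array([ 2.66786000e+00,  1.65789856e+00, -1.49281282e-03]), 'ft_force': array([-1.31728292,  0.68305997, -0.01087986]), 'wrist_torque': array([ 0.0074716 , -0.02316598, -0.0260782 ]), 'gripper_width': 85.74755813504319}
```

View pics/top0.png

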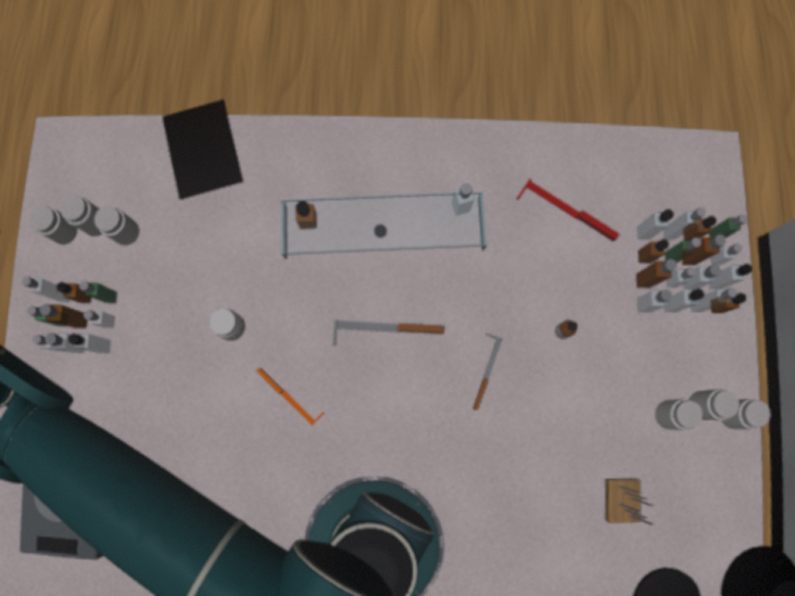

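View pics/side0.png

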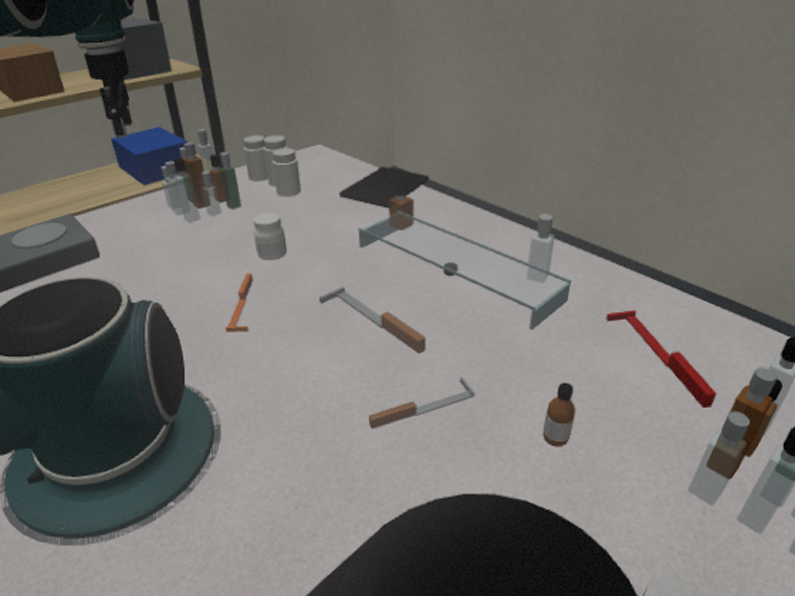

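Run:
```python
from h import *
c=dict(np.load('pics/top.npz')); im=c['color']; hsv=cv2.cvtColor(im,cv2.COLOR_BGR2HSV)
roi=np.zeros(im.shape[:2],np.uint8); roi[218:250,225:325]=1
wood=((hsv[...,1]>90)&(roi>0)).astype(np.uint8)
steel=((im.max(2)<150)&(hsv[...,1]<70)&(roi>0)).astype(np.uint8)
n,l,st,ce=cv2.connectedComponentsWithStats(wood);k=1+st[1:,4].argmax()
pts=np.argwhere(l==k)[:,::-1]
print('wood',st[k],'steel',steel.sum())
W=ray(c,pts,28); r=cv2.minAreaRect(W[:,:2].astype(np.float32)); print('handle rect z28',r, cv2.boxPoints(r).round(1).tolist())
S=ray(c,np.argwhere(steel)[:,::-1],4); r=cv2.minAreaRect(S[:,:2].astype(np.float32)); print('steel',r[0],r[1],S.min(0),S.max(0))
m=S[(S[:,1]>W[:,1].max()+15)&(S[:,1]<S[:,1].max()-15)]; f=np.polyfit(m[:,1],m[:,0],1); print('strip x= a*y+b',f)
f=np.polyfit(W[:,1],W[:,0],1); print('handle',f)
dk=((im.max(2)<85)).astype(np.uint8); dk[:150]=0;dk[175:]=0;dk[:,:240]=0;dk[:,:240]=0;dk[:,300:]=0
n,l,st,ce=cv2.connectedComponentsWithStats(dk);print(st[1:],ce[1:]); k=1+st[1:,4].argmax(); print('cap',ray(c,ce[k],12), ray(c,ce[k],16))
cv2.imwrite('pics/rake1.png',cv2.resize(im[190:295,170:370],None,fx=4,fy=4,interpolation=cv2.INTER_CUBIC))
cv2.imwrite('pics/riser1.png',cv2.resize(im[125:190,185:355],None,fx=4.6,fy=4.6,interpolation=cv2.INTER_CUBIC))
```

```text
wood [280 228  33   6 146] steel 771
handle rect z28 ((454.9872741699219, -87.46994018554688), (96.0804214477539, 13.957904815673828), 87.6183090209961) [[446.0, -135.1999969482422], [460.0, -135.8000030517578], [464.0, -39.79999923706055], [450.0, -39.20000076293945]]
steel (448.3135986328125, -8.762435913085938) (95.24590301513672, 269.5896911621094) [ 399.00249255 -143.68570309    4.        ] [497.3289249  127.03164845   4.        ]
strip x= a*y+b [-1.07739402e-01  4.55792145e+02]
handle [3.58724835e-02 4.58229553e+02]
[[264 159   8   8  47]] [[267.42553191 162.31914894]]
cap [[670.09123011   4.35454685  12.        ]] [[668.97541099   4.23242463  16.        ]]
```

View pics/rake1.png

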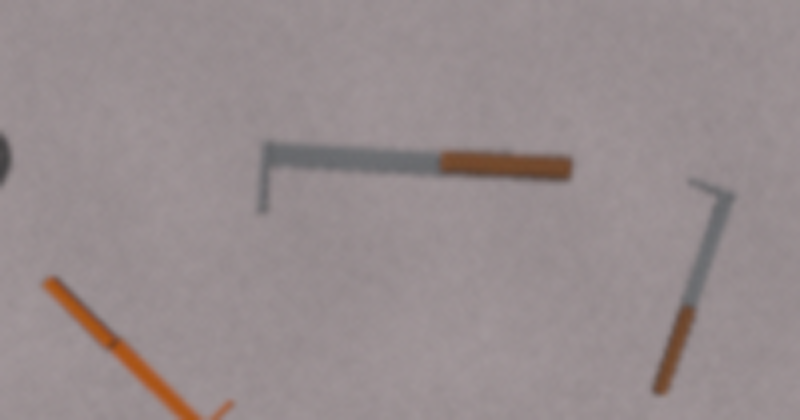

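View pics/riser1.png

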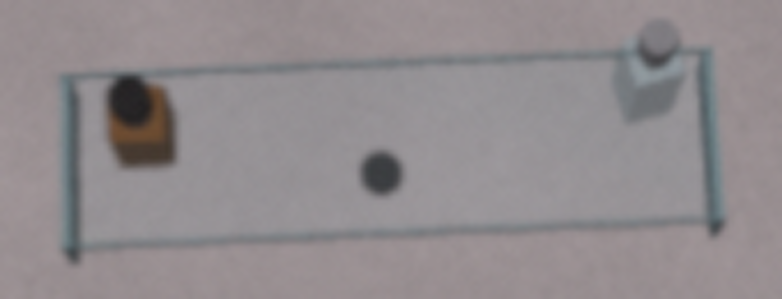

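Run:
```python
from h import *
c=dict(np.load('pics/top.npz'))
q=lambda a,s,o:np.float64(a)/s+np.float64(o)-.5+.5/s
P=q([[65,246],[718,220],[62,75],[708,50]],4.6,[185,125]); X=ray(c,P,46)[:,:2];print('riser FL FR BL BR',X.round(1).tolist())
print(np.linalg.norm(X[0]-X[1]),np.linalg.norm(X[0]-X[2]),np.linalg.norm(X[1]-X[3]))
for a,b in((1,0),(3,2)): d=X[b]-X[a]; print('yaw',np.arctan2(d[1],d[0])-np.pi/2)
y=X[0]-X[1]+X[2]-X[3]; yaw=np.arctan2(y[1],y[0])-np.pi/2; ctr=X.mean(0)
ex=np.array([np.cos(yaw),np.sin(yaw)]); ey=np.array([-ex[1],ex[0]]); F=ctr-60*ex; print('yaw',yaw,'front',F)
cp=np.array([670,4.3])-F; print('cap in front frame',cp@ex,cp@ey)
R=q([[267,154],[438,164],[266,142],[263,212],[571,168],[441,162]],4,[170,190]); print('strip',ray(c,R[:2],4).round(1).tolist(),'toe',ray(c,R[2:4],12).round(1).tolist(),'handle ends',ray(c,R[4:],28).round(1).tolist())
s=ctrl.state(); T=cv2.Rodrigues(s['tool_rot'])[0]; print(T.round(3))
# move to grasp hover: tool x along rake y
```

```text
riser FL FR BL BR [[606.9, 210.5], [634.1, -220.1], [724.8, 219.3], [752.0, -214.1]]
431.4510640319618 118.28530865339961 118.04401363161675
yaw 0.06311415773444429
yaw 0.06255973912513535
yaw 0.06283605797329184 front [619.56163077  -4.86702662]
cap in front frame 50.91446814722258 5.981672092955674
strip [[462.3, 94.0, 4.0], [457.6, -36.8, 4.0]] toe [[470.4, 94.3, 12.0], [417.0, 94.6, 12.0]] handle ends [[453.6, -136.7, 28.0], [456.0, -39.1, 28.0]]
[[ 0.443  0.897 -0.001]
 [ 0.897 -0.443 -0.001]
 [-0.001 -0.    -1.   ]]
```

The large wood/steel rake at top px (275,230) is the one meant. The small wood/steel one (343,260), the orange one (204,278) and the red one (400,148) are look-alikes; the crop confirms it is the larger in its colour. The cap is a dark disc at (267,162), about 51 mm behind the riser's front edge.

```bash
python3 -m inch '[[[0.3,-0.055,0.045,0.01,6],[0.3,-0.548,0.445,0.1,66],[0.3,-0.548,0.445,0.1,66],[0.3,-0.548,0.445,0.1,66],[0.3,-0.548,0.445,0.1,66],[0.3,-0.548,0.445,0.1,66],[0.3,-0.548,0.445,0.1,66],[0.3,-0.548,0.445,0.1,66],[0.3,-0.548,0.445,0.1,66],[0.3,-0.548,0.445,0.1,66]]]' 60
python3 - <<'E'
from h import *
s=ctrl.state(); T=cv2.Rodrigues(s['tool_rot'])[0]; print(np.degrees(np.arctan2(T[1,0],T[0,0])), T.T@(np.array([455.3,-83,90])-s['tool_pos']))
E
```

```text
time_s: 1.35
tool_pos: [435.9, -0.3, 143.5]
tool_rot: [-3.141, 0.063, -0.001]
ft_force: [1.0, 0.4, -1.0]
gripper_width: 60.1
-2.2875163828185343 [22.66182691 81.87497626 53.50180167]
```

```bash
python3 -m inch '[[[0.3,0.012,0.045,0.03,0],[0.3,0.019,0.074,0.05,0],[0.3,0.019,0.074,0.05,0],[0.3,0.019,0.074,0.05,0]]]' 60
python3 - <<'E'
from h import *
s=ctrl.state(); T=cv2.Rodrigues(s['tool_rot'])[0]; print(np.degrees(np.arctan2(T[1,0],T[0,0])), T.T@(np.array([455.3,-83,5])-s['tool_pos']), s['joint_pos'].round(2))
c=cap('side'); p=proj(c,[[455,-83,28]])[0].astype(int); print(p)
cv2.imwrite('pics/s2.png',cv2.resize(c['color'][p[1]-75:p[1]+75,p[0]-100:p[0]+100],None,fx=4,fy=4,interpolation=cv2.INTER_CUBIC))
E
```

```text
time_s: 1.85
tool_pos: [452.0, -72.6, 94.0]
tool_rot: [-3.141, 0.063, -0.0]
ft_force: [-0.6, 0.2, -0.2]
gripper_width: 60.1
-2.2983178397469555 [ 3.68137496 10.25280255 88.9921498 ] [-0.22 -0.31  2.06  0.    1.39 -0.18]
[281 227]
```

View pics/s2.png

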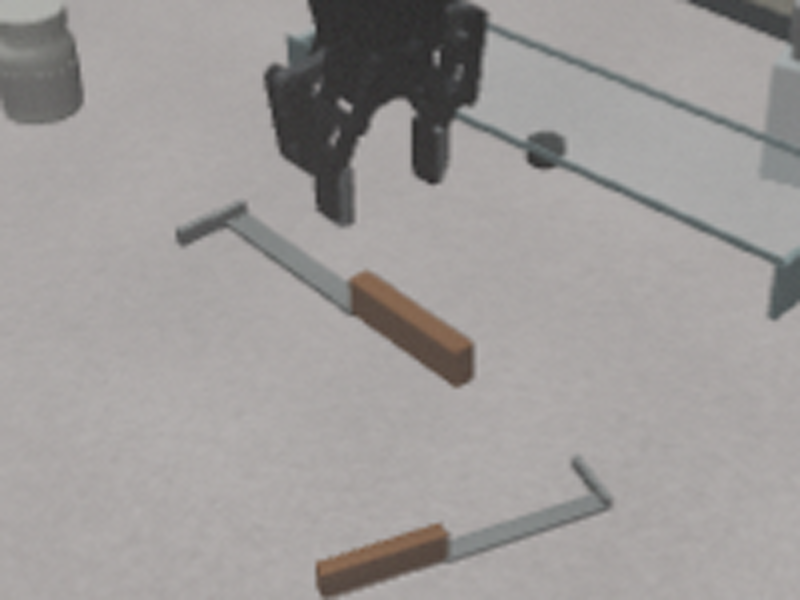

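The gripper hovers over the handle with its jaws across it; handle top centre is at crop (410,320). Descending and pinching.

```bash
python3 -m inch '[[[0.3,0.004,0.01,0.03,0],[0.3,0.004,0.01,0.06,0],[0.3,0.004,0.01,0.08,0],[0.3,0.004,0.01,0.088,0],[0.3,0.004,0.01,0.088,0],[1,0.004,0.01,0.088,0],[1,0.004,0.01,0.088,0],[1,0.004,0.01,0.088,0],[1,0.004,0.01,0.088,0],[1,0.004,0.01,0.088,0]]]' 60
python3 -m inch '[[[1,0,0,0,0],[1,0,0,0,0],[1,0,0,0,0]]]' 60
```

```text
time_s: 3.15
tool_pos: [456.1, -83.2, 6.5]
tool_rot: [3.141, -0.063, 0.002]
ft_force: [-2.0, 1.3, 6.7]
gripper_width: 14.5
time_s: 3.52
tool_pos: [456.1, -83.2, 6.5]
tool_rot: [3.141, -0.063, 0.002]
ft_force: [-1.4, 0.8, 6.5]
gripper_width: 14.7
```

```bash
python3 -m inch '[[[1,0,0,-0.02,0],[1,-0.03,0,-0.04,0],[1,-0.04,0,-0.04,8],[1,-0.04,0,-0.04,18],[1,-0.04,0,-0.04,28],[1,-0.04,0,-0.04,38],[1,-0.04,0,-0.04,48],[1,-0.04,0,-0.04,58],[1,-0.04,0,-0.04,68],[1,-0.04,0,-0.04,76]]]' 60
python3 -m inch '[[[1,0,0,0,5],[1,0,0,0,8],[1,0,0,0,8],[1,0,0,0,8]]]' 60
cat >> h.py <<'E'
def toolinfo():
    s=ctrl.state(); T=cv2.Rodrigues(s['tool_rot'])[0]; return s,T,np.degrees(np.arctan2(T[1,0],T[0,0]))
E
python3 - <<'E'
from h import *
s,T,y=toolinfo(); print(s['tool_pos'],y)
c=cap('top'); t=c['color'][125:300,180:380]; cv2.imwrite('pics/t3.png',cv2.resize(t,None,fx=3.4,fy=3.4,interpolation=cv2.INTER_CUBIC))
c=cap('side'); t=c['color'][120:300,200:420]; cv2.imwrite('pics/s3.png',cv2.resize(t,None,fx=3.3,fy=3.3,interpolation=cv2.INTER_CUBIC))
E
```

```text
time_s: 4.78
tool_pos: [415.5, -81.6, 45.7]
tool_rot: [2.431, -1.99, -0.0]
ft_force: [-0.0, -1.1, -1.2]
gripper_width: 14.8
time_s: 5.28
tool_pos: [415.6, -81.5, 45.7]
tool_rot: [2.293, -2.147, -0.0]
ft_force: [-0.2, -0.9, -1.5]
gripper_width: 14.7
[415.58345683 -81.52186167  45.65717562] -86.21844782109443
```

View pics/t3.png

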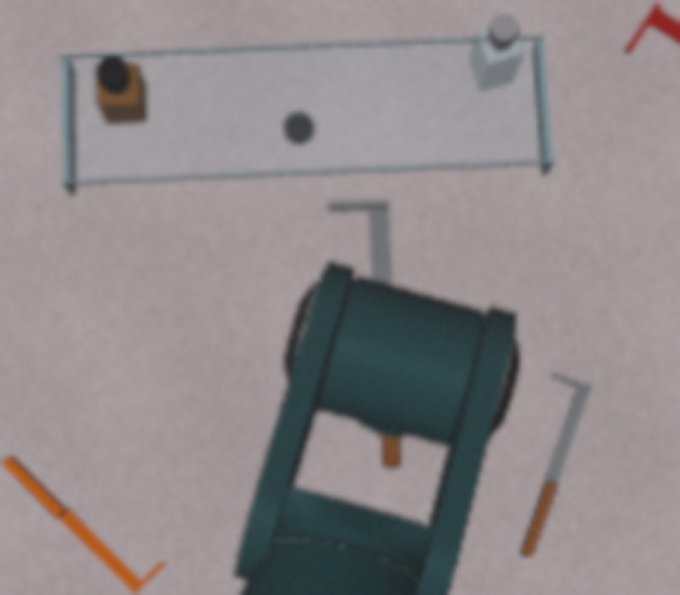

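View pics/s3.png

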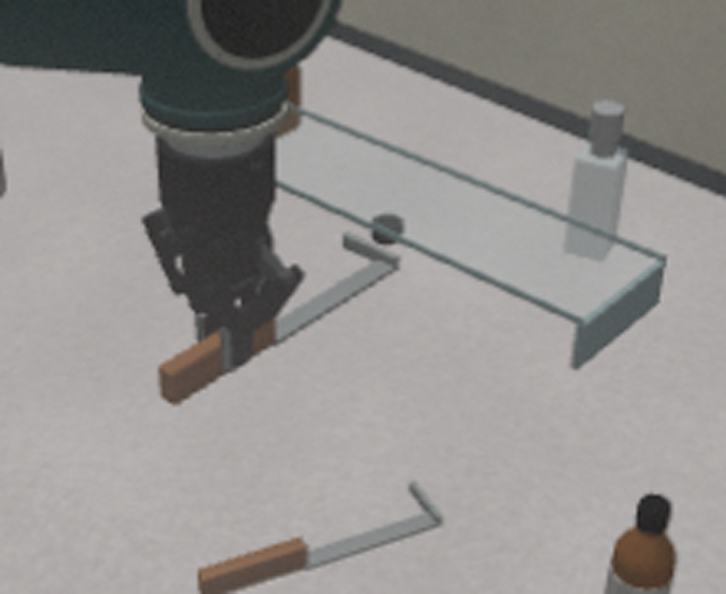

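Run:
```python
from h import *
c=dict(np.load('pics/top.npz')); d=dict(np.load('pics/side.npz'))
q=lambda a,s,o:np.float64(a)/s+np.float64(o)-.5+.5/s
P=q([[329,207],[387,207],[298,128]],3.4,[180,125])
F=np.array([619.6,-4.9]);yaw=.0628;E=np.array([[np.cos(yaw),np.sin(yaw)],[-np.sin(yaw),np.cos(yaw)]])
for z in (40,51): print(z,((ray(c,P[:2],z)[:,:2]-F)@E.T).round(1).tolist())
print('cap',(ray(c,P[2:],16)[:,:2]-F)@E.T)
Q=q([[345,237],[398,263]],3.3,[200,120])   # toe top corners in side view
# triangulate toe tip and corner
for a,b in zip(P,Q):
    r0,r1=ray(c,a,0)[0],ray(c,a,100)[0]; s0,s1=ray(d,b,0)[0],ray(d,b,100)[0]
    u=r1-r0;v=s1-s0; k=np.linalg.lstsq(np.c_[u,-v],s0-r0,rcond=None)[0]; A=r0+k[0]*u;B=s0+k[1]*v; print(A.round(1),B.round(1))
m=[float(d['z_map'][int(round(y)),int(round(x))]) for x,y in Q]
print(m)
s,T,y=toolinfo(); org=s['tool_pos'][:2]; print('org in riser',E@(org-F),y+90,np.degrees(yaw)); print(T.T@np.r_[E[0],0],T.T@np.r_[E[1],0])
```

```text
40 [[-30.7, -18.9], [-32.8, -70.5]]
51 [[-33.2, -18.8], [-35.3, -70.0]]
cap [[49.94855967  6.42124309]]
[588.7 -25.7  46.3] [589.1 -26.   46.4]
[590.4 -77.2  43.9] [593.3 -79.8  44.7]
[1035.126708984375, 1005.8368530273438]
org in riser [-208.38375479  -63.67021763] 3.7596690444127603 3.5981749534215695
[ 2.81859988e-03 -9.99996028e-01 -4.85613517e-06] [-9.99996028e-01 -2.81859992e-03  9.47842623e-06]
```

```bash
python3 -m inch '[[[1,0,0,0.015,0],[1,0,0,0.03,0],[1,0,-0.015,0.03,0],[1,0,-0.035,0.03,0],[1,0,-0.055,0.03,0],[1,0,-0.075,0.03,0],[1,0,-0.095,0.03,0],[1,0,-0.108,0.03,0],[1,0,-0.108,0.03,0],[1,0,-0.108,0.031,0]]]' 60
python3 - <<'E'
from h import *
s,T,y=toolinfo(); F=np.array([619.6,-4.9]);yaw=.0628;E=np.array([[np.cos(yaw),np.sin(yaw)],[-np.sin(yaw),np.cos(yaw)]])
print('org',E@(s['tool_pos'][:2]-F))
c=cap('top'); t=c['color'][125:215,210:350]; cv2.imwrite('pics/t4.png',cv2.resize(t,None,fx=5,fy=5,interpolation=cv2.INTER_CUBIC))
E
```

```text
time_s: 6.62
tool_pos: [522.8, -74.5, 14.3]
tool_rot: [2.292, -2.148, -0.001]
ft_force: [0.8, 0.7, -1.5]
gripper_width: 14.8
org [-100.95944487  -63.4009566 ]
```

View pics/t4.png

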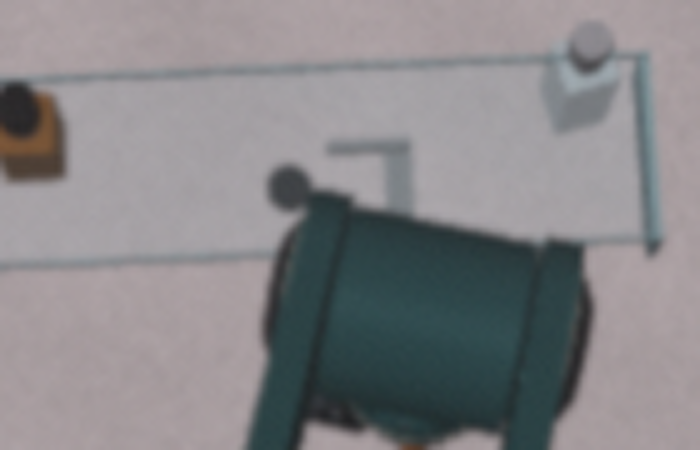

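```bash
python3 -m inch '[[[1,0,-0.005,0,0],[1,-0.014,-0.005,0,0],[1,-0.028,-0.005,0.001,0],[1,-0.040,-0.005,0.002,0],[1,-0.040,-0.005,0.002,0],[1,-0.040,0.003,0.002,0],[1,-0.040,0.011,0.002,0],[1,-0.040,0.019,0.002,0],[1,-0.040,0.027,0.002,0],[1,-0.040,0.035,0.002,0]]]' 60
python3 - <<'E'
from h import *
s,T,y=toolinfo(); F=np.array([619.6,-4.9]);yaw=.0628;E=np.array([[np.cos(yaw),np.sin(yaw)],[-np.sin(yaw),np.cos(yaw)]])
print('org',E@(s['tool_pos'][:2]-F))
c=cap('side'); t=c['color'][130:260,220:420]; cv2.imwrite('pics/s5.png',cv2.resize(t,None,fx=4,fy=4,interpolation=cv2.INTER_CUBIC))
E
```

```text
time_s: 7.92
tool_pos: [485.3, -37.0, 12.7]
tool_rot: [-2.292, 2.148, -0.0]
ft_force: [0.2, -0.1, -2.0]
gripper_width: 14.4
org [-136.01993075  -23.60693293]
```

View pics/s5.png

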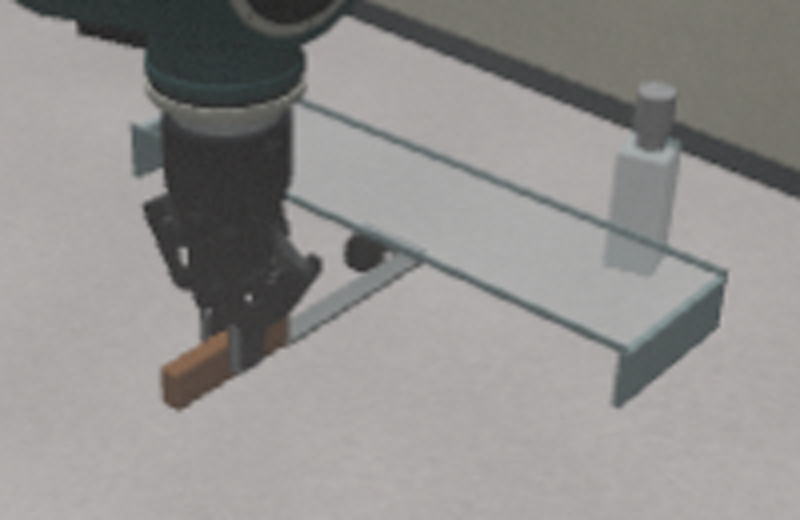

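The cap, crop (365,250), now sits in the rake's corner at the riser's front edge. I'll keep pulling.

```bash
python3 -m inch '[[[1,0,0.008,0,0],[1,0,0.017,0,0],[1,0,0.026,0,0],[1,0,0.035,0,0],[1,0,0.044,0,0],[1,0,0.053,0,0],[1,0,0.061,0,0],[1,0,0.068,0,0],[1,0,0.072,0,0],[1,0,0.072,0,0]]]' 60
python3 - <<'E'
from h import *
s,T,y=toolinfo(); F=np.array([619.6,-4.9]);yaw=.0628;E=np.array([[np.cos(yaw),np.sin(yaw)],[-np.sin(yaw),np.cos(yaw)]])
print('org',E@(s['tool_pos'][:2]-F))
c=cap('top'); cap('side'); t=c['color'][140:230,220:340]; cv2.imwrite('pics/t6.png',cv2.resize(t,None,fx=5,fy=5,interpolation=cv2.INTER_CUBIC))
E
```

```text
time_s: 9.22
tool_pos: [414.0, -41.6, 12.7]
tool_rot: [-2.292, 2.148, -0.0]
ft_force: [0.2, 0.6, -1.1]
gripper_width: 14.7
org [-207.53281405  -23.68439681]
```

View pics/t6.png

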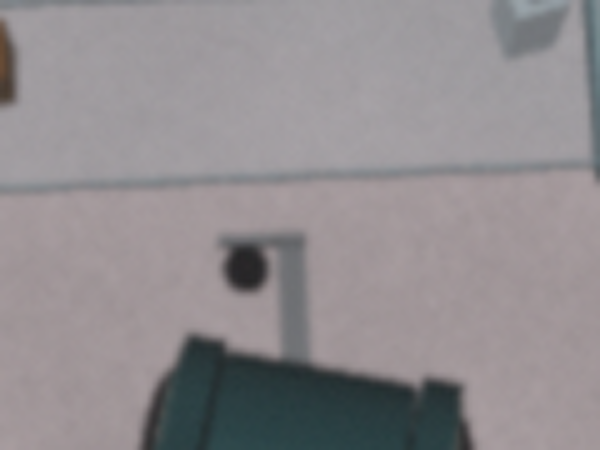

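The cap at (245,268) and the toe are both clear in front of the edge (about row 180). Laying the rake down.

```bash
python3 -m inch '[[[1,0,0,0.002,0],[1,0,0,0.004,0],[1,0,0,0.006,0],[1,0,0,0.006,0]]]' 30
python3 -m inch '[[[0.4,0,0,0,0],[0.4,0,0,0,0],[0.4,0,0,0,0],[0.4,0,0,0,0],[0.4,0,0,-0.01,0],[0.4,0,0,-0.03,0],[0.4,0,0,-0.06,0],[0.4,0,0,-0.1,0],[0.4,0,0,-0.14,0],[0.4,0,0,-0.14,0]]]' 30
python3 - <<'E'
from h import *
F=np.array([619.6,-4.9]);yaw=.0628;E=np.array([[np.cos(yaw),np.sin(yaw)],[-np.sin(yaw),np.cos(yaw)]])
c=cap('top'); d=cap('side'); im=c['color']
a=cv2.resize(im[120:250,190:350],None,fx=3,fy=3,interpolation=cv2.INTER_CUBIC); b=cv2.resize(d['color'][130:260,220:355],None,fx=3,fy=3,interpolation=cv2.INTER_CUBIC)
cv2.imwrite('pics/f7.png',np.hstack([a[:,:400],b[:,:400]]))
dk=(im.max(2)<75).astype(np.uint8); m=np.zeros_like(dk); m[183:202,255:278]=1
n,l,st,ce=cv2.connectedComponentsWithStats(dk*m); print(st[1:]); k=1+st[1:,4].argmax(); print('cap riser',E@(ray(c,ce[k],14)[0,:2]-F))
E
```

```text
time_s: 9.82
tool_pos: [414.1, -41.5, 6.6]
tool_rot: [2.292, -2.148, -0.0]
ft_force: [0.6, 0.2, -1.9]
gripper_width: 14.9
time_s: 11.08
tool_pos: [415.2, -41.7, 150.4]
tool_rot: [-2.29, 2.146, -0.007]
ft_force: [0.1, -1.0, -0.0]
gripper_width: 51.3
[[265 189   8   9  55]
 [255 196  19   6  59]]
cap riser [-66.20717468  30.82981319]
```

View pics/f7.png

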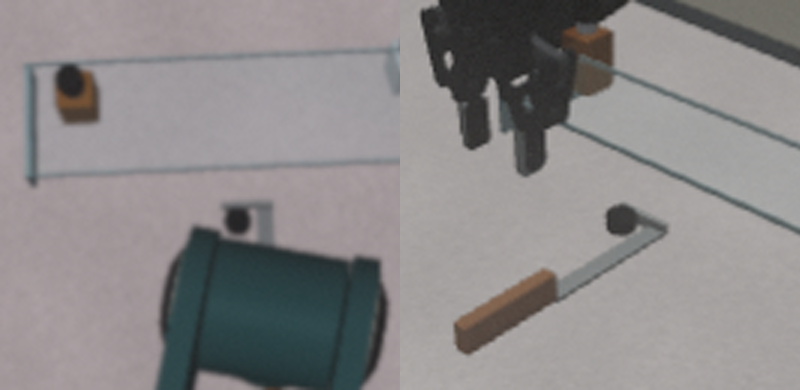

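The rake lies flat, handle up, with the cap beside its toe, both in front of the riser, and the gripper is 140 mm above them. The printed cap number came from an arm blob, so I'll recompute it from the cap's own pixel (268.5,193), settle, and hand in.

```bash
python3 -m inch '[[[0.4,0,0,0,0],[0.4,0,0,0,0],[0.4,0,0,0,0],[0.4,0,0,0,0]]]' 30
python3 - <<'E'
from h import *
F=np.array([619.6,-4.9]);yaw=.0628;E=np.array([[np.cos(yaw),np.sin(yaw)],[-np.sin(yaw),np.cos(yaw)]])
c=dict(np.load('pics/top.npz')); q=np.float64([[247,204]])/3+[190,120]-.33
print('cap',E@(ray(c,[268.5,193],14)[0,:2]-F),'toe mid',E@(ray(c,q,12)[0,:2]-F))
workorder.finish_job()
E
```

```text
time_s: 11.68
tool_pos: [414.0, -41.5, 146.4]
tool_rot: [2.292, -2.148, -0.001]
ft_force: [0.2, 0.4, -0.6]
gripper_width: 51.1
cap [-47.3338538    6.24277321] toe mid [-30.5589355  -5.1422647]
the job is handed in; nothing more can be done
```

The cap is out from under the riser, the rake is lying flat on the bench and released, and the job was handed in at about 12 s of the 48 s. I picked up the large wood-and-steel rake, reached in beside the cap, moved the toe behind it and dragged it out toward the robot.

The last checks, measured in the riser's front-edge frame:
- **Cap:** its centre is about 47 mm in front of the edge and 6 mm to the left of the middle, resting on the bench.
- **Rake:** the middle of the toe is about 31 mm in front of the edge. The side picture shows the rake flat with the handle up.
- **Gripper:** it is raised about 140 mm clear and touching nothing.
- **Bottles, jar and dropper:** the riser bottles looked unmoved in the pictures, and the arm never came near the jar or the dropper. I did not re-measure any of them at the end.

Two things disagreed along the way. The rake drooped about 5 mm at the toe while held, so I carried it slightly higher. One automatic cap reading (-66, 31 mm) was wrong because it picked up the arm, so I replaced it with the cap's own pixel, which gave the figure above.

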